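# Shim a find to the focus height of a photo stand

## Task

Get the sherd ready for its photograph: stack spacer plates on the middle of the photo stand's stage, picking those whose thicknesses add up, and set the find mount on top, so that the top of the sherd is level with the tip of the red pointer to within 4 mm and the mount sits level, centred under the lens. Keep the mount upright and do not drop it, and leave the pointer and the other things on the bench where they are.

Things in the scene. Friction and masses are not known exactly. Their poses are not given: they have to be found in the camera images.
- stage_centre (a point): Photo stand, fixed: grey base plate 190 x 160 x 12 mm with the stage in its front part, marked by a black 70 mm square. This point is the middle of the stage on the plate's top face. Its z is up; its +x points to the steel column (radius 12 mm, 350 mm tall) that rises 110 mm from this point; the plate reaches 60 mm to -x, 130 mm to +x and 80 mm to each side.
- lens_bottom (a point): middle of the lens's lower face; the black lens (radius 35 mm, 103 mm tall, carried by an arm from the column) stands 203 mm straight above the stage centre, so a tool that comes down upright strikes it: lean the tool back, out of the stand, by some 35 degrees.
- pointer_tip (a point): tip (radius 2.5 mm) of the red pointer, at the middle of its thickness; it slides up and down a thin steel post (radius 5 mm, 137 mm tall) on the base plate at x = +75 mm, y = -60 mm of the stage centre; the tip stands at x = +45 mm, y = -33 mm of the stage centre, beside the far right corner of a stack. Its height marks where the lens is in focus.
- pointer (a joint): height of the pointer on its post in m, 0 to 0.03; at 0 the tip stands 47.5 mm above the stage; stiff (10 N), to be left as found
- mount_centre (a point): find mount, loose: black square block 44 x 44 mm, 16 mm high, 50 g or so, with a dark sherd (25 x 28 x 9 mm) fixed on its top. This point is the middle of the block, half-way up (8 mm above its underside); x and y along its sides, z up.
- find_top (a point): the top of the sherd on the find mount, 25 mm above the mount's underside and over its middle
- spacer_10_centre (a point): blue spacer plate, loose: square 50 x 50 mm, 10 mm thick, 45 g or so. This point is its centre, half-way up; x and y along its sides, z up.
- spacer_15_centre (a point): green spacer plate, loose: square 50 x 50 mm, 15 mm thick, 58 g or so. This point is its centre, half-way up; x and y along its sides, z up.
- spacer_20_centre (a point): yellow spacer plate, loose: square 50 x 50 mm, 20 mm thick, 70 g or so. This point is its centre, half-way up; x and y along its sides, z up.
- spacer_30_centre (a point): white spacer plate, loose: square 50 x 50 mm, 30 mm thick, 95 g or so. This point is its centre, half-way up; x and y along its sides, z up.
- glue_bottle_centre (a point): bystander, loose: white glue bottle with blue nozzle, 44 x 43 x 125 mm, stands upright; this point is its middle, half-way up
- vial_capped_centre (a point): bystander, loose: small vial with white cap, 30 x 30 x 36 mm, stands upright; this point is its middle, half-way up
- eraser_centre (a point): bystander, loose: blue and white eraser, 23 x 58 x 13 mm (x, y, z); this point is its middle, half-way up
- marker_centre (a point): bystander, loose: white marker with black cap, 135 x 14 x 15 mm (x, y, z); this point is its middle, half-way up

How it is judged:
By the outcome, as a careful person would: the job done as asked, in the order asked, and still so for the second after the job is handed in, with the robot touching nothing.
It also fails if it takes over 72 s, if anything falls off the work surface, if the arm or the gripper's body presses on something with over 40 N, if the wrist force passes 120 N, or if a joint passes its speed limit or range.

## Robot

A 6-joint arm with a two-finger parallel gripper is mounted at the origin on a cart in front of the work surface, level with it; the furniture and walls round the work are solid. World frame = base frame: x ahead of the robot, y to its left, z up, the work surface at z = 0. Lengths are in m, angles in rad, forces in N, time in s.
With the tool pointing down it reaches from about 0.35 to 0.975 m from the base axis. Payload 7.1 kg.
Tool frame: the origin (TCP) lies midway between the tips of the shut fingers; the grasp point (between the pads) lies 19 mm behind it; z points along the fingers, y is the line along which they close (so a half turn about z gives the same grasp; the last joint's range is limited). The gripper opens to 88 mm and grips with 3 to 60 N. Pads are 20 mm wide; open, the fingers measure 115 mm over their backs; the gripper's body (75 mm by 178 mm) begins 61 mm behind the grasp point.
Start: joints at [-1.159, 0.423, 1.63, -0, 1.089, -0.019], TCP at [0.261, -0.568, 0.223] pointing down, gripper open.
Joint ranges: [-3, 3], [-0.9, 2.11], [0.09, 2.58], [-1.31, 4.45], [0.11, 2.69], [-2.54, 2.54]. Speed limits (rad/s): [2.39, 2.39, 3.01, 3.14, 3.14, 3.14].

## Interface

Orientations are given as a rotation vector (axis times angle).
In Python, from rig import * gives the robot as it stands. The module is installed in compiled form; this text tells all that it offers.
- The arm moves only by the shell command python3 -m pendant 'ROWS' [FORCE]. ROWS is JSON, a list of rows, each a list of 7 numbers: the shift along the world's x, y, z in m, then the turn, a rotation vector about the world's x, y, z in rad, then the finger opening in m, from 0 to 0.0878. In form: [[tx, ty, tz, rx, ry, rz, gripper], ...]. A call has 1 to 20 rows; each row is the pose to reach, as a shift and turn from the pose commanded when the call began; what a row does not reach only later rows make up. A row lasts 1/12 s, in which the tool goes at most 41.7 mm and 7.16 degrees, less where a joint would pass 70% of its speed; a pose out of reach is approached as far as the arm can. A call with a gripper value outside its range is refused whole. The fingers move at their own pace and stop on an object; FORCE is the grip in N (left out, the last holds). Time passes only in rows, so rows that repeat a pose let the fingers close. It gives the time, the measured TCP pose, the force, the opening and the grip force at its end, in the units of the state.
- observe(): the state, without advancing time (a new reading comes with each control period).
- get_image(name): name is "scene" or "top" or "wrist"; returns a dict with "pixels" (480x640x3 uint8, red, green, blue), "mtx" (3x3 intrinsics, pixels), "D" ([k1, k2, p1, p2, k3] as OpenCV has them; the pictures are not rectified), "world_from_camera" (4x4, takes a point from camera to world coordinates); the wrist camera has in their place "mount" (4x4, takes a point from camera to tool coordinates, whose origin is the TCP and whose axes are the flange's). Camera axes: x right, y down, z forward; pixel columns grow to the right and rows downward; lengths in m; the calibration is good to about 2 mm. A picture is of the moment at which its call begins: read the wrist's pose just before it. There is no depth.
- job_done(): hands the job in; it is judged then, once.
Trained networks look in the newest picture that a camera, given by its name, has taken for a name from the list of things; names that differ only in an ending like _2 or _b are one class to them, and where a whole thing is asked for, a point or a joint stands for the part that bears it (a point fixed in the world has none). Each returns a list of dicts, best first, with "p" (0 to 1); they miss things now and then, are a little off and sometimes report something else, mostly with a low value. They report only what shows in the picture. A call takes as long as a camera call.
- find_in(camera, query): "at" ([x, y, z] in m, in world coordinates, good to about 4 mm: the middle of the surface that is visible of it).
- silhouettes(camera, query): "region" (480x640 bool, what is visible of it).
The state is a dict: "t": time; "joint_positions": joint angles; "qvel": joint speeds; "joint_efforts": joint torques, N m; "position": TCP position; "ee_rot": TCP orientation; "contact_force": force on the tool from outside, world axes, zero at the start; "moment": the same for the moment, N m; "width": finger opening in m; "grasp_force": force on a finger pad.
Only numpy, scipy, OpenCV 4.12 (cv2) and the standard library are available. Lean on these libraries where they do the work, as an engineer would, in place of code of your own. Each camera call takes 0.05 s, during which the arm holds its last target. There are 200 camera calls.

## Working session

There is one attempt and no reset: what is moved stays moved. The work goes in short steps, Python scripts to look and compute and a shell command to move; the robot and the scene stay as the last step left them, time stands still between calls to the robot, and variables do not carry over. Pictures are saved under pics/ and viewed, at most 13 in all, crops included, and the job is handed in when it is done.

```bash
mkdir -p pics; cat > h.py <<'E'
from rig import *
import numpy as np, cv2
def save(n,f):
    im=get_image(n); cv2.imwrite('pics/'+f,im['pixels'][:,:,::-1]); return im
def plane(im,uv,z,T=None):
    T=im['world_from_camera'] if T is None else T
    p=cv2.undistortPoints(np.array(uv,float).reshape(-1,1,2),np.array(im['mtx']),np.array(im['D']))[:,0]
    d=np.c_[p,np.ones(len(p))]@np.array(T)[:3,:3].T; o=np.array(T)[:3,3]
    return o+d*((z-o[2])/d[:,2])[:,None]
E
python3 - <<'E'
from h import *
for c in ['scene','top']:
    im=save(c,c+'1.png'); print(c,np.round(im['world_from_camera'],3).tolist())
    for q in ['pointer','pointer_tip','mount_centre','spacer_10_centre','spacer_15_centre','spacer_20_centre','spacer_30_centre','glue_bottle_centre','vial_capped_centre','eraser_centre','marker_centre','stage_centre','lens_bottom']:
        try: r=find_in(c,q); print(q,[(np.round(d['at'],3).tolist(),round(d['p'],2)) for d in r[:2]])
        except Exception as e: print(q,e)
print(observe())
E
```

```text
scene [[-0.901, -0.345, 0.263, 0.206], [-0.434, 0.705, -0.56, 0.731], [0.008, -0.619, -0.785, 1.181], [0.0, 0.0, 0.0, 1.0]]
pointer []
pointer_tip []
mount_centre [([0.472, 0.178, 0.018], 0.91)]
spacer_10_centre [([0.494, -0.181, 0.008], 0.78)]
spacer_15_centre [([0.505, 0.016, 0.016], 0.66)]
spacer_20_centre [([0.544, -0.283, 0.021], 0.83)]
spacer_30_centre [([0.562, 0.326, 0.032], 0.57)]
glue_bottle_centre []
vial_capped_centre []
eraser_centre [([0.431, 0.302, 0.012], 0.61)]
marker_centre [([0.37, -0.277, 0.013], 0.59)]
stage_centre [([0.696, -0.002, 0.012], 0.64), ([0.473, 0.177, 0.018], 0.17)]
lens_bottom [([0.696, -0.003, 0.012], 0.96), ([0.431, 0.3, 0.012], 0.15)]
top [[-0.025, -0.983, 0.182, 0.347], [-1.0, 0.024, -0.007, -0.009], [0.002, -0.182, -0.983, 1.315], [0.0, 0.0, 0.0, 1.0]]
pointer [([0.74, -0.068, 0.076], 0.59)]
pointer_tip [([0.738, -0.068, 0.074], 0.52)]
mount_centre [([0.472, 0.172, 0.015], 0.85)]
spacer_10_centre [([0.493, -0.186, 0.011], 0.97)]
spacer_15_centre [([0.51, 0.013, 0.012], 0.68)]
spacer_20_centre [([0.547, -0.293, 0.022], 0.93), ([0.686, -0.225, 0.0
[... 449 characters left out ...]
4, 'joint_positions': array([-1.15900641e+00,  4.23108754e-01,  1.62990322e+00,  3.32127836e-05,
        1.08854931e+00, -1.89956223e-02]), 'qvel': array([-4.21762124e-04,  3.80231007e-05,  9.88927493e-04,  1.43358518e-03,
        3.46703644e-04,  1.33909085e-03]), 'joint_efforts': array([ 5.84209592e-04, -5.44565749e+01, -2.74041545e+01,  6.44014659e-02,
        1.69236545e-02, -1.81384422e-05]), 'position': array([ 0.26102335, -0.56788026,  0.22266833]), 'ee_rot': array([3.06897909e+00, 6.71427197e-01, 5.49484716e-05]), 'contact_force': array([ 0.46342336,  0.60586216, -0.59284069]), 'moment': array([-0.0324667 , -0.00133447,  0.01409895]), 'grasp_force': 0.0, 'width': 0.08756290192256758}
```

View pics/scene1.png

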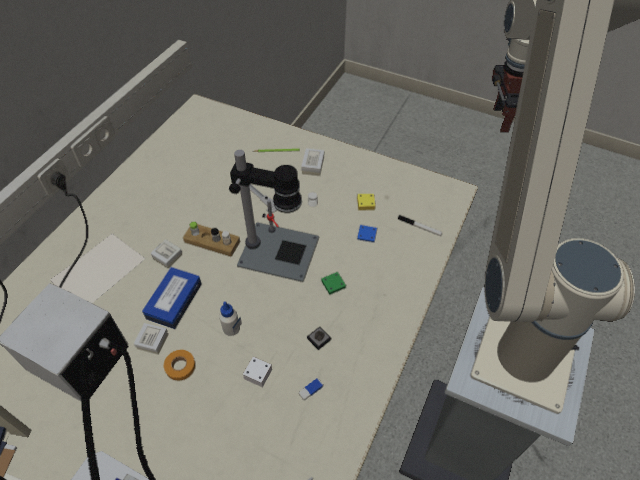

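View pics/top1.png

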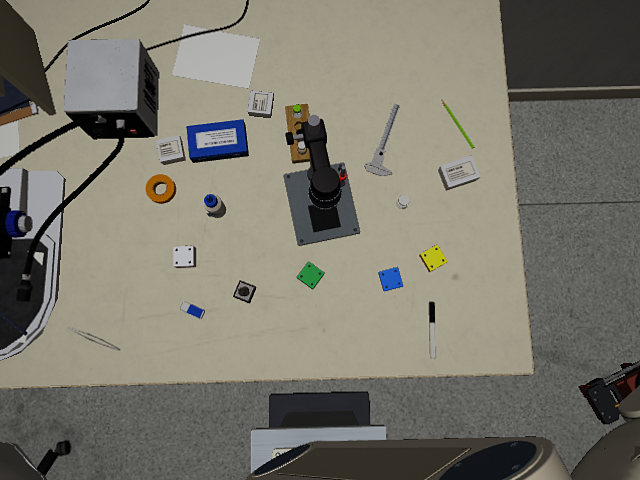

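The scene view shows the stand with its column at about (248,200), the black square at (291,251) and the red pointer near (270,218). The plates are at blue (368,233), green (333,283), yellow (367,201), white (257,370) and the mount at (318,337). The top view confirms all of these. Next I measure yaws, the stand frame and a first pointer height.

```bash
python3 - <<'E'
from h import *
H={'mount_centre':.016,'spacer_10_centre':.01,'spacer_15_centre':.015,'spacer_20_centre':.02,'spacer_30_centre':.03}
for c in ['scene','top']:
    im=get_image(c)
    for q,z in H.items():
        s=silhouettes(c,q)
        if not s: print(q,'none'); continue
        v,u=np.nonzero(s[0]['region']); P=plane(im,np.c_[u,v],z)[:,:2]
        r=cv2.minAreaRect((P*1000).astype(np.float32)); print(c,q,np.round(r[0],1),np.round(r[1],1),round(r[2],1))
    cs=[(263,223),(319,237),(302,279),(238,264)] if c=='scene' else [(285,180),(344,164),(359,233),(298,245)]
    print(np.round(plane(im,cs,.012),3).tolist())
    s=silhouettes(c,'pointer')
    for d in s[:1]:
        v,u=np.nonzero(d['region']);print('ptr',d['p'],len(u),u.min(),u.max(),v.min(),v.max())
    k=im['pixels']; x0,y0=((225,140) if c=='scene' else (280,140))
    hs=cv2.cvtColor(k,cv2.COLOR_RGB2HSV).astype(int)
    m=((hs[...,0]<8)|(hs[...,0]>172))&(hs[...,1]>150)&(hs[...,2]>60)
    v,u=np.nonzero(m[y0:y0+110,x0:x0+110]); print('red',len(u),(u+x0).min(),(u+x0).max(),(v+y0).min(),(v+y0).max())
    cv2.imwrite(f'pics/z{c}.png',cv2.resize(k[y0:y0+110,x0:x0+100,::-1],(400,440),interpolation=cv2.INTER_CUBIC))
a=cv2.imread('pics/zscene.png');b=cv2.imread('pics/ztop.png');cv2.imwrite('pics/z.png',np.hstack([a,b]))
E
```

```text
scene mount_centre [472.5 177. ] [47.3 48.8] 67.3
scene spacer_10_centre [ 497.  -181.9] [47.7 53.5] 15.9
scene spacer_15_centre [509.3  15.5] [54.4 58. ] 52.4
scene spacer_20_centre [ 542.3 -286.1] [53.7 70.1] 23.4
scene spacer_30_centre [559.2 324.5] [58.2 59.1] 0.4
[[0.778, -0.085, 0.012], [0.611, -0.109, 0.012], [0.589, 0.039, 0.012], [0.767, 0.071, 0.012]]
ptr 0.52 65 263 277 214 226
red 34 267 277 214 226
top mount_centre [474.3 171. ] [42.8 43.1] 67.0
top spacer_10_centre [ 496.6 -186.2] [50.7 52.7] 12.7
top spacer_15_centre [510.3   9.8] [50.5 50.7] 52.8
top spacer_20_centre [ 545.2 -292. ] [53.1 56.7] 29.4
spacer_30_centre none
[[0.755, 0.068, 0.012], [0.794, -0.083, 0.012], [0.613, -0.115, 0.012], [0.586, 0.038, 0.012]]
ptr 0.53 10 340 343 177 179
red 34 338 345 172 180
```

View pics/z.png

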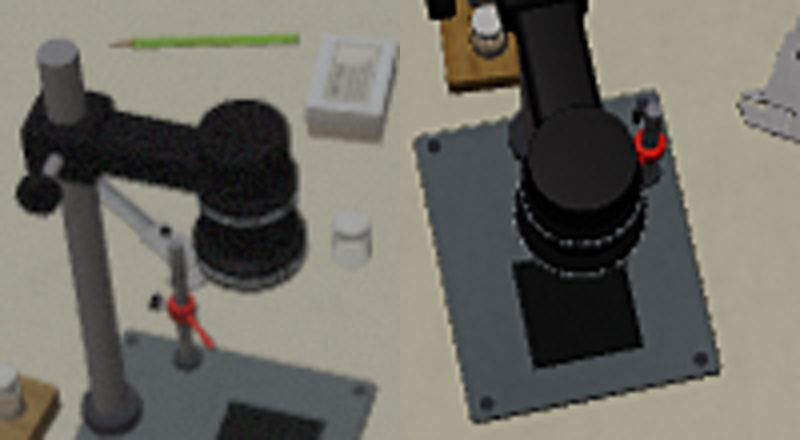

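Zoomed: pointer tip at about (278,226) in the scene image; the stand is yawed about 9–10°. Next is a leaned wrist view for the pointer height.

```bash
cat >> h.py <<'E'
from scipy.spatial.transform import Rotation as Ro
def Rt(psi,lean):
    a=np.radians(psi); x=np.array([np.cos(a),np.sin(a),0]); y=np.array([np.sin(a),-np.cos(a),0])
    return Ro.from_rotvec(y*np.radians(lean))*Ro.from_matrix(np.c_[x,y,[0,0,-1]])
def delta(p,psi,lean,frm=None):
    s=observe(); p0,R0=(s['position'],Ro.from_rotvec(s['ee_rot'])) if frm is None else (np.array(frm[0]),Rt(*frm[1:]))
    print('d',np.round(np.array(p)-p0,4).tolist(),np.round((Rt(psi,lean)*R0.inv()).as_rotvec(),4).tolist())
def wristT(im,s):
    T=np.eye(4);T[:3,:3]=Ro.from_rotvec(s['ee_rot']).as_matrix();T[:3,3]=s['position'];return T@np.array(im['mount'])
E
python3 - <<'E'
from h import *
im=get_image('wrist'); M=np.array(im['mount']); print(np.round(M,3).tolist(), np.round(im['mtx'],0).tolist())
print(Rt(10,35).apply([0,0,1]),Rt(24.66,0).as_rotvec())
im2=get_image('scene')
# tip height from scene ray
o=plane(im2,[(277.7,226)],.012)[0];o2=plane(im2,[(277.7,226)],.1)[0]; print(o,o2)
T=Rt(10,35).as_matrix(); look=np.array([.67,-.03,.04]); C=T@M[:3,:3]; 
cam=look-.28*C[:,2]; p=cam-T@M[:3,3]; print(p,C[:,2]); delta(p,10,35)
E
```

```text
[[0.0, -0.964, -0.266, 0.072], [1.0, 0.0, -0.001, -0.0], [0.001, -0.266, 0.964, -0.163], [0.0, 0.0, 0.0, 1.0]] [[352.0, 0.0, 309.0], [0.0, 352.0, 235.0], [0.0, 0.0, 1.0]]
[ 0.56486252  0.0996005  -0.81915204] [3.06912836 0.67086178 0.        ]
[ 0.73509407 -0.09356561  0.012     ] [ 0.69527321 -0.03148897  0.1       ]
[ 0.61157708 -0.04080345  0.12876458] [ 0.32932638  0.05885683 -0.94237997]
d [0.3506, 0.527, -0.0939] [0.1825, -0.5847, -0.2483]
```

```bash
python3 - <<'E'
from h import *
im=get_image('wrist'); M=np.array(im['mount'])
for lean in (50,58):
  T=Rt(8,lean).as_matrix(); C=T@M[:3,:3]; p=np.array([.68,-.04,.045])-.30*C[:,2]-T@M[:3,3]; print(lean,p,C[:,2],T[:,2]); delta(p,8,lean)
E
```

```text
50 [ 0.58926147 -0.05326728  0.13183687] [ 0.56142369  0.07968632 -0.82368291] [ 0.75858935  0.10661278 -0.64278761]
d [0.3283, 0.5146, -0.0908] [0.2463, -0.8402, -0.2723]
58 [ 0.57817748 -0.05482503  0.11822934] [ 0.66947779  0.09487233 -0.73674876] [ 0.83979495  0.11802548 -0.52991926]
d [0.3172, 0.5131, -0.1045] [0.2857, -0.9746, -0.2657]
```

```bash
R='[0.328,0.515,-0.091,0.246,-0.840,-0.272,0.0878]'; python3 -m pendant '[[0.04,0.06,0,0.03,-0.10,-0.03,0.0878],[0.08,0.12,-0.01,0.06,-0.20,-0.06,0.0878],[0.12,0.18,-0.02,0.09,-0.30,-0.09,0.0878],[0.15,0.23,-0.03,0.12,-0.40,-0.12,0.0878],[0.18,0.28,-0.04,0.14,-0.48,-0.15,0.0878],[0.21,0.33,-0.05,0.17,-0.58,-0.18,0.0878],[0.24,0.38,-0.06,0.19,-0.66,-0.21,0.0878],[0.27,0.43,-0.07,0.22,-0.75,-0.24,0.0878],[0.30,0.48,-0.08,0.24,-0.82,-0.26,0.0878],[0.328,0.515,-0.091,0.246,-0.840,-0.272,0.0878],[0.328,0.515,-0.091,0.246,-0.840,-0.272,0.0878],[0.328,0.515,-0.091,0.246,-0.840,-0.272,0.0878],[0.328,0.515,-0.091,0.246,-0.840,-0.272,0.0878],[0.328,0.515,-0.091,0.246,-0.840,-0.272,0.0878],[0.328,0.515,-0.091,0.246,-0.840,-0.272,0.0878],[0.328,0.515,-0.091,0.246,-0.840,-0.272,0.0878],[0.328,0.515,-0.091,0.246,-0.840,-0.272,0.0878],[0.328,0.515,-0.091,0.246,-0.840,-0.272,0.0878]]'
python3 - <<'E'
from h import *
s=observe(); im=save('wrist','w1.png'); np.save('w1.npy',wristT(im,s)); print(s['t'],s['position'],s['ee_rot'],Rt(8,50).as_rotvec())
for q in ('pointer','pointer_tip'):print([(d['at'],d['p']) for d in find_in('wrist',q)])
E
```

```text
t: 3.75
position: [0.5896, -0.0507, 0.1314]
ee_rot: [-2.787, -0.201, -1.299]
contact_force: [0.1, 1.2, -0.6]
width: 0.0881
grasp_force: 0.0
3.75 [ 0.58958025 -0.05067607  0.13144853] [-2.78678426 -0.20126962 -1.29876867] [-2.78821188 -0.19497077 -1.30016455]
[([0.7353, -0.0683, 0.0742], 0.9)]
[([0.7323, -0.0675, 0.0781], 0.68)]
```

View pics/w1.png

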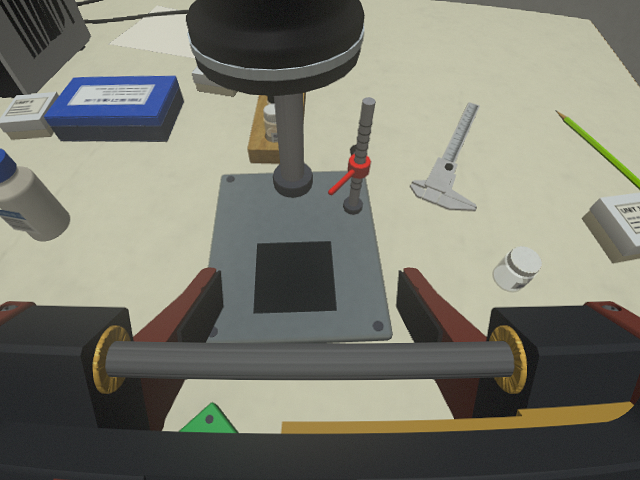

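The wrist view shows the stage square with corners at about (257,243), (332,242), (336,311) and (254,313), and the pointer tip at about (331,192). I'll run solvePnP in the stage frame and fit the tip height.

```bash
python3 - <<'E'
from h import *
from scipy.optimize import least_squares
px=cv2.imread('pics/w1.png'); im=get_image('wrist'); K=np.array(im['mtx']);D=np.array(im['D'])
g=cv2.cvtColor(px,cv2.COLOR_BGR2GRAY)
c=np.float32([[257,243],[332,242],[336,311],[254,313],[220,175],[362,172],[389,339]]).reshape(-1,1,2)
c=cv2.cornerSubPix(g,c,(4,4),(-1,-1),(3,50,.01)); print(c[:,0].round(1).tolist())
ob=np.float64([[35,35,0],[35,-35,0],[-35,-35,0],[-35,35,0],[130,80,0],[130,-80,0],[-60,-80,0]])/1000
_,rv,tv=cv2.solvePnP(ob,c.astype(float),K,D); print((cv2.projectPoints(ob,rv,tv,K,D)[0]-c)[:,0].round(1).tolist())
hs=cv2.cvtColor(px,cv2.COLOR_BGR2HSV).astype(int); m=((hs[...,0]<8)|(hs[...,0]>172))&(hs[...,1]>150)&(hs[...,2]>90)
m[:,:320]=0;m[:140]=0;m[210:]=0;m[:,380:]=0
v,u=np.nonzero(m); i=np.argsort(u)[:12]; print('red',list(zip(u[i],v[i])),u.max(),v.min(),v.max())
for h in (0,.005,.01,.015,.02,.025,.03):
    print(h,cv2.projectPoints(np.array([[.045,-.033,.0475+h],[.075,-.06,.0475+h],[.075,-.06,.137]]),rv,tv,K,D)[0][:,0].round(1).tolist())
R=cv2.Rodrigues(rv)[0]; T=np.eye(4);T[:3,:3]=R;T[:3,3]=tv[:,0]
W=np.load('w1.npy')@T; print(W.round(4).tolist(), np.degrees(np.arctan2(W[1,0],W[0,0])))
print(plane(im,c[:,0],.012,np.load('w1.npy'))[:,:2].round(4).tolist())
E
```

```text
[[256.70001220703125, 243.1999969482422], [330.29998779296875, 240.8000030517578], [336.29998779296875, 310.20001220703125], [252.89999389648438, 313.0], [221.60000610351562, 174.60000610351562], [362.0, 172.0], [389.0, 339.0]]
[[0.3, 0.9], [-1.0, 2.0], [-1.7, 0.5], [0.2, -0.5], [-0.4, -1.0], [1.2, -0.1], [1.5, -1.7]]
red [(np.int64(328), np.int64(192)), (np.int64(329), np.int64(193)), (np.int64(329), np.int64(192)), (np.int64(329), np.int64(190)), (np.int64(329), np.int64(191)), (np.int64(330), np.int64(193)), (np.int64(330), np.int64(189)), (np.int64(330), np.int64(192)), (np.int64(330), np.int64(190)), (np.int64(330), np.int64(191)), (np.int64(330), np.int64(194)), (np.int64(331), np.int64(192))] 369 154 194
0 [[329.8, 203.7], [356.5, 178.4], [372.0, 93.2]]
0.005 [[330.2, 200.0], [357.2, 174.6], [372.0, 93.2]]
0.01 [[330.6, 196.2], [357.9, 170.7], [372.0, 93.2]]
0.015 [[331.0, 192.3], [358.6, 166.8], [372.0, 93.2]]
0.02 [[331.4, 188.3], [359.4, 162.7], [372.0, 93.2]]
0.025 [[331.8, 184.2], [360.2, 158.5], [372.0, 93.2]]
0.03 [[332.3, 180.0], [360.9, 154.2], [372.0, 93.2]]
[[0.9842, -0.1772, 0.003, 0.6602], [0.1772, 0.984, -0.02, -0.0254], [0.0006, 0.0202, 0.9998, 0.0066], [0.0, 0.0, 0.0, 1.0]] 10.20655388109552
[[0.6865, 0.0145], [0.6993, -0.0546], [0.63, -0.0674], [0.6174, 0.0018], [0.7691, 0.0736], [0.795, -0.0793], [0.6112, -0.1123]]
```

```bash
python3 - <<'E'
from h import *
from scipy.optimize import least_squares
def rays(im,uv,T):
    a=plane(im,uv,.012,T);b=plane(im,uv,.112,T);return a,(b-a)/.1
def square(px,box,thr):
    g=cv2.cvtColor(px,cv2.COLOR_BGR2GRAY); x0,y0,x1,y1=box; m=(g[y0:y1,x0:x1]<thr).astype(np.uint8)
    n,l,st,ce=cv2.connectedComponentsWithStats(m); k=1+np.argmax(st[1:,4]); v,u=np.nonzero(l==k); print('sq',st[k]); return np.c_[u+x0,v+y0]
w=get_image('wrist');s=get_image('scene');Tw=np.load('w1.npy');Ts=np.array(s['world_from_camera'])
for name,im,T,f,box,tip,post in [('w',w,Tw,'pics/w1.png',(240,225,350,325),(331,191.3),(369,101)),('s',s,Ts,'pics/scene1.png',(268,234,314,270),(277.8,225.8),(269.5,200))]:
    px=cv2.imread(f); P=plane(im,square(px,box,45),.012,T)[:,:2]; r=cv2.minAreaRect((P*1000).astype(np.float32)); print(name,r, P.mean(0))
    c=P.mean(0); a=np.radians(10.3); R=np.array([[np.cos(a),-np.sin(a)],[np.sin(a),np.cos(a)]])
    for nm,uv,xy in (('tip',tip,(.045,-.033)),('post',post,(.075,-.06))):
        o,d=rays(im,[uv],T); t=c+R@np.array(xy)
        sol=least_squares(lambda z:(o[0]+d[0]*z)[:2]-t,[.05]); print(nm,'z above stage',sol.x,'resid',sol.fun)
    hs=cv2.cvtColor(px,cv2.COLOR_BGR2HSV).astype(int)
    if name=='s':
        for v in range(212,232): print(v,[tuple(int(q) for q in px[v,u,::-1]) for u in range(274,281)] if v>221 else '')
E
```

```text
sq [  15   18   79   69 2689]
w ((657.9835205078125, -26.473163604736328), (68.57872772216797, 69.164794921875), 8.40141487121582) [ 0.64881207 -0.02858744]
tip z above stage [0.07075818] resid [-6.60161696e-05  1.24376020e-03]
post z above stage [0.13149997] resid [0.00010071 0.00213463]
sq [  7   7  31  23 474]
s ((659.551025390625, -27.588253021240234), (67.35897827148438, 66.65680694580078), 10.27354907989502) [ 0.65930432 -0.02715595]
tip z above stage [0.0594778] resid [-0.00120381 -0.00077164]
post z above stage [0.12551141] resid [-0.00257861 -0.00171299]
212 
213 
214 
215 
216 
217 
218 
219 
220 
221 
222 [(158, 66, 60), (157, 83, 77), (151, 140, 129), (161, 159, 146), (160, 156, 142), (161, 161, 146), (158, 157, 142)]
223 [(152, 114, 105), (163, 58, 52), (148, 93, 85), (147, 139, 127), (160, 158, 142), (162, 159, 146), (158, 156, 143)]
224 [(156, 148, 134), (149, 81, 75), (162, 52, 48), (140, 94, 85), (148, 145, 132), (160, 156, 142), (161, 158, 144)]
225 [(140, 138, 127), (132, 116, 107), (148, 53, 49), (163, 66, 60), (140, 117, 106), (160, 157, 144), (159, 156, 143)]
226 [(98, 99, 95), (116, 115, 107), (106, 73, 71), (143, 54, 52), (130, 85, 78), (141, 139, 127), (152, 150, 137)]
227 [(66, 68, 72), (79, 83, 84), (87, 88, 90), (91, 74, 74), (80, 76, 75), (97, 99, 94), (121, 122, 115)]
228 [(51, 52, 55), (66, 70, 71), (87, 92, 92), (87, 94, 95), (84, 89, 91), (86, 91, 94), (85, 90, 92)]
229 [(53, 56, 56), (65, 68, 70), (88, 90, 93), (87, 92, 95), (87, 90, 93), (85, 90, 93), (88, 93, 94)]
230 [(40, 41, 43), (68, 70, 74), (86, 90, 93), (88, 93, 96), (82, 87, 89), (89, 95, 96), (86, 90, 91)]
231 [(56, 58, 61), (77, 81, 85), (87, 92, 95), (84, 91, 93), (88, 93, 94), (85, 91, 93), (85, 91, 91)]
```

```bash
python3 - <<'E'
from h import *
from scipy.optimize import least_squares
w=get_image('wrist');s=get_image('scene');Tw=np.load('w1.npy');Ts=np.array(s['world_from_camera'])
for name,im,T,c,yaw,pts in [('w',w,Tw,(.6583,-.0264),10.4,[((331,191.5),(.045,-.033)),((369,101),(.075,-.06))]),('s',s,Ts,(.6596,-.0276),10.3,[((277.3,225.7),(.045,-.033))])]:
    a=np.radians(yaw); R=np.array([[np.cos(a),-np.sin(a)],[np.sin(a),np.cos(a)]])
    for uv,xy in pts:
        o=plane(im,[uv],.012,T)[0];d=(plane(im,[uv],.112,T)[0]-o)/.1; t=np.array(c)+R@np.array(xy)
        sol=least_squares(lambda z:(o+d*z)[:2]-t,[.05]); print(name,sol.x,sol.fun,d[:2])
M=np.array(w['mount'])
T=Rt(10,75).as_matrix(); C=T@M[:3,:3]; cam=np.array([.705,-.05,.07])-.28*C[:,2]; p=cam-T@M[:3,3]; print(cam,p,C[:,2]); delta(p,10,75)
px=cv2.imread('pics/w1.png'); cv2.imwrite('pics/zw.png',cv2.resize(px[85:220,310:400],None,fx=4.4,fy=4.4,interpolation=cv2.INTER_NEAREST))
E
```

```text
w [0.05967658] [ 2.82436322e-05 -5.32748414e-04] [-0.88739308 -0.04704514]
w [0.12513327] [-3.04565783e-05 -6.45571296e-04] [-1.4821277  0.0699234]
s [0.05944892] [-9.46621594e-05 -6.08685093e-05] [-0.4538509   0.70582529]
[ 0.46738022 -0.09215375  0.21198556] [ 0.60390715 -0.0682009   0.09894809] [ 0.84864208  0.15054911 -0.5070913 ]
d [0.0151, -0.014, -0.033] [0.0684, -0.431, 0.0363]
```

View pics/zw.png

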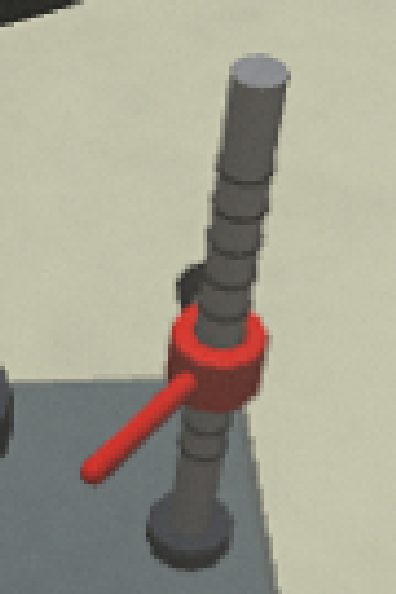

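Both views agree on a tip about 59.5 mm above the stage (cross-check: the post top comes out at 125 mm in the wrist view). That needs a 34.5 mm stack, so green 15 + yellow 20. Yellow goes first, at the bottom.

```bash
python3 - <<'E'
from h import *
p=np.array([.548,-.288,.010])-.08*Rt(27,35).apply([0,0,1]); print(p); delta(p,27,35); print(observe()['t'])
E
```

```text
[ 0.50711517 -0.30883186  0.07553216]
d [-0.0817, -0.2546, -0.0564] [-0.0783, 0.251, 0.3315]
4.15
```

```bash
python3 -m pendant '[[-0.03,-0.04,0,-0.02,0.06,0.08,0.0878],[-0.04,-0.08,0,-0.04,0.12,0.16,0.0878],[-0.06,-0.12,-0.01,-0.06,0.18,0.24,0.0878],[-0.07,-0.16,-0.02,-0.078,0.251,0.331,0.0878],[-0.08,-0.20,-0.03,-0.078,0.251,0.331,0.0878],[-0.082,-0.24,-0.04,-0.078,0.251,0.331,0.0878],[-0.082,-0.255,-0.056,-0.078,0.251,0.331,0.0878],[-0.082,-0.255,-0.056,-0.078,0.251,0.331,0.0878],[-0.082,-0.255,-0.056,-0.078,0.251,0.331,0.0878]]' 20
cat >> h.py <<'E'
def look(q,z,f,lean=35,pz=.01,fwd=.003):
    s=observe(); im=save('wrist',f); T=wristT(im,s); S=silhouettes('wrist',q)
    if not S: print('none'); return
    v,u=np.nonzero(S[0]['region']); P=plane(im,np.c_[u,v],z,T)[:,:2]; r=cv2.minAreaRect((P*1000).astype(np.float32))
    print(S[0]['p'],r,'t',s['t'],s['position'],'find',[np.round(d['at'],4).tolist() for d in find_in('wrist',q)[:1]])
    return s,im,T,S[0]['region']
E
python3 - <<'E'
from h import *
look('spacer_20_centre',.02,'y1.png')
E
```

```text
t: 4.9
position: [0.5276, -0.2427, 0.0964]
ee_rot: [-2.79, -0.677, -0.879]
contact_force: [1.3, -0.3, 1.4]
width: 0.0879
grasp_force: 0.0
0.97 ((546.1128540039062, -287.18682861328125), (41.776878356933594, 44.58087921142578), 29.574464797973633) t 4.9 [ 0.52759206 -0.24273652  0.09639777] find [[0.5441, -0.2861, 0.0172]]
```

View pics/y1.png

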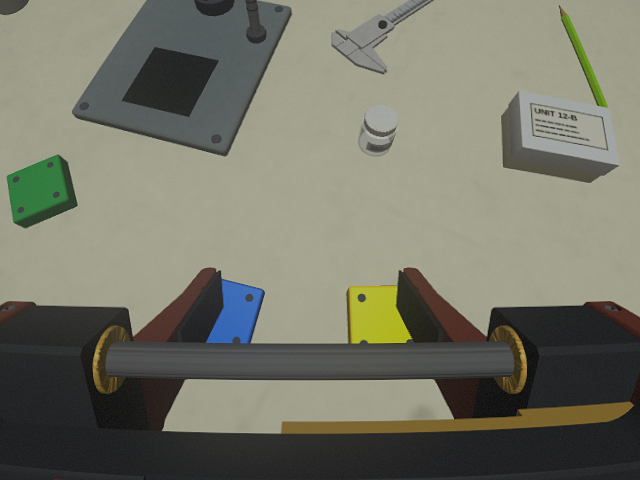

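The view shows the yellow plate partly behind the right finger, with its left edge at u≈348. I'll continue to the hover pose and re-measure.

```bash
python3 - <<'E'
from h import *
p=np.array([.549,-.288,.010])-.07*Rt(29,35).apply([0,0,1]); print(p); delta(p,29,35); print(observe()['position'])
E
```

```text
[ 0.51388371 -0.30746528  0.06734064]
d [-0.0123, -0.0639, -0.0275] [-0.0009, -0.0008, 0.0388]
[ 0.52613395 -0.24351956  0.09481433]
```

```bash
python3 -m pendant '[[-0.006,-0.035,-0.015,0,0,0.039,0.0878],[-0.012,-0.064,-0.0275,0,0,0.039,0.0878],[-0.012,-0.064,-0.0275,0,0,0.039,0.0878],[-0.012,-0.064,-0.0275,0,0,0.039,0.0878],[-0.012,-0.064,-0.0275,0,0,0.039,0.0878]]'
python3 - <<'E'
from h import *
s,im,T,reg=look('spacer_20_centre',.02,'y2.png')
hs=cv2.cvtColor(im['pixels'],cv2.COLOR_RGB2HSV).astype(int)
m=(abs(hs[...,0]-28)<6)&(hs[...,1]>190)&(hs[...,2]>150); m[:150]=0
v,u=np.nonzero(m); P=plane(im,np.c_[u,v],.02,T)[:,:2]; print(len(u),u.min(),u.max(),v.min(),v.max(),cv2.minAreaRect((P*1000).astype(np.float32)))
print(Ro.from_rotvec(s['ee_rot']).as_matrix()@[0,0,1.])
px=im['pixels'][:,:,::-1].copy(); cv2.imwrite('pics/y2.png',px[200:400,150:500])
E
```

```text
t: 5.47
position: [0.5147, -0.3027, 0.0679]
ee_rot: [-2.764, -0.722, -0.871]
contact_force: [0.1, 0.2, -0.1]
width: 0.0877
grasp_force: 0.0
0.9 ((543.0863037109375, -293.93206787109375), (52.54373550415039, 50.34058380126953), 27.355792999267578) t 5.4667 [ 0.51471998 -0.30270398  0.06790029] find [[0.5428, -0.2959, 0.0163]]
421 282 357 222 294 ((544.2015991210938, -293.4440002441406), (48.36484146118164, 48.77749252319336), 27.499116897583008)
[ 0.49908467  0.28287012 -0.81908424]
```

View pics/y2.png

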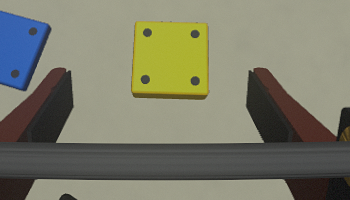

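Yellow is fully visible, centred at (322,258) in the full image, between the open fingers. That gives (0.544, -0.293) and yaw 27.5°, with a measured size of about 49 mm.

```bash
python3 - <<'E'
from h import *
delta([.5467,-.2916,.010],27.5,35); print(observe()['position'])
E
```

```text
d [0.0315, 0.011, -0.0583] [-0.0011, -0.0006, -0.0332]
[ 0.51518385 -0.30260226  0.06833805]
```

```bash
python3 -m pendant '[[0.016,0.005,-0.03,0,0,-0.033,0.0878],[0.0315,0.011,-0.050,0,0,-0.033,0.0878],[0.0315,0.011,-0.058,0,0,-0.033,0.0878],[0.0315,0.011,-0.058,0,0,-0.033,0.0878],[0.0315,0.011,-0.058,0,0,-0.033,0.0878]]'; python3 - <<'E'
from h import *
delta([.5467,-.2916,.010],27.5,35)
E
```

```text
t: 6.03
position: [0.5463, -0.2924, 0.01]
ee_rot: [-2.784, -0.68, -0.877]
contact_force: [-0.8, 0.4, 0.5]
width: 0.0881
grasp_force: 0.0
d [0.0004, 0.0008, -0.0] [-0.0015, -0.0011, 0.0001]
```

```bash
python3 -m pendant '[[0,0,0,0,0,0,0.03],[0,0,0,0,0,0,0.03],[0,0,0,0,0,0,0.03],[0,0,0,0,0,0,0.03],[0,0,0,0,0,0,0.03],[0,0,0,0,0,0,0.03],[0,0,0,0,0,0,0.03],[0,0,0.03,0,0,0,0.03],[0,0,0.06,0,0,0,0.03],[0,0,0.08,0,0,0,0.03],[0,0,0.08,0,0,0,0.03]]' 25; python3 - <<'E'
from h import *
s=observe();print(s['grasp_force'],s['width'])
# hold offset: TCP fwd 3mm of plate centre, at height .010 above bottom
a=np.radians(10.3);x=np.array([np.cos(a),np.sin(a),0]);S=np.array([.659,-.027,.012])
print('pre');delta(S+.003*x+[0,0,.012]-.10*x+[0,0,.06],10.3,35); print('place');delta(S+.003*x+[0,0,.0105],10.3,35)
E
```

```text
t: 6.95
position: [0.5481, -0.2947, 0.0938]
ee_rot: [-2.788, -0.682, -0.884]
contact_force: [0.2, 0.0, -0.4]
width: 0.0496
grasp_force: 25.0
25.00015676021576 0.049556246998025376
pre
d [0.0154, 0.2503, -0.0098] [0.0037, 0.0033, -0.2989]
place
d [0.1138, 0.2682, -0.0713] [0.0037, 0.0033, -0.2989]
```

```bash
python3 -m pendant '[[0.002,0.04,0,0,0,-0.08,0.03],[0.004,0.08,0,0,0,-0.16,0.03],[0.006,0.12,0,0,0,-0.24,0.03],[0.008,0.16,0,0.004,0.003,-0.299,0.03],[0.010,0.20,-0.005,0.004,0.003,-0.299,0.03],[0.0154,0.24,-0.01,0.004,0.003,-0.299,0.03],[0.0154,0.25,-0.01,0.004,0.003,-0.299,0.03],[0.0154,0.25,-0.01,0.004,0.003,-0.299,0.03],[0.0154,0.25,-0.01,0.004,0.003,-0.299,0.03]]'; python3 - <<'E'
from h import *
s=observe();print(s['position'])
im=save('wrist','p1.png');T=wristT(im,s)
a=np.radians(10.3);x=np.array([np.cos(a),np.sin(a),0]);S=np.array([.659,-.027,.012])
hs=cv2.cvtColor(im['pixels'],cv2.COLOR_RGB2HSV).astype(int)
m=(abs(hs[...,0]-28)<6)&(hs[...,1]>190)&(hs[...,2]>150); m[:100]=0
z=s['position'][2]+.010
v,u=np.nonzero(m); P=plane(im,np.c_[u,v],z,T)[:,:2]; r=cv2.minAreaRect((P*1000).astype(np.float32)); print('held',r,len(u))
d=P-np.array(s['position'])[:2]; print('offset along/across', np.array(r[0])/1000@x[:2]-s['position'][:2]@x[:2], (np.array(r[0])/1000-s['position'][:2])@[-x[1],x[0]])
print('pre');delta(S+.003*x+[0,0,.040],10.3,35); print('place');delta(S+.003*x+[0,0,.0105],10.3,35)
E
```

```text
t: 7.7
position: [0.5612, -0.0417, 0.0789]
ee_rot: [-2.93, -0.265, -0.917]
contact_force: [0.5, 0.2, -0.5]
width: 0.0497
grasp_force: 25.0
[ 0.56123926 -0.04174416  0.07891268]
held ((558.989501953125, -41.89506530761719), (48.86288833618164, 49.3889045715332), 10.468071937561035) 9103
offset along/across -0.002240481188906185 0.00025378554093830416
pre
d [0.1004, 0.0165, -0.0272] [-0.0049, -0.0041, -0.0011]
place
d [0.1004, 0.0165, -0.0567] [-0.0049, -0.0041, -0.0011]
```

View pics/p1.png

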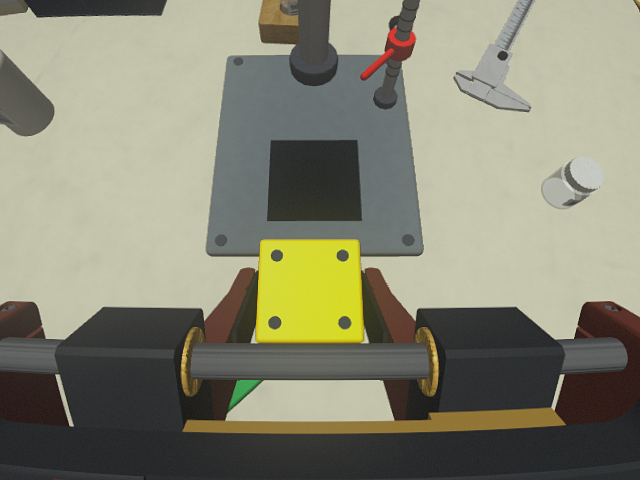

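The plate is held square at (310,290); the stage square is at about (270,141)–(361,220). I'll refine the stage centre from this view.

```bash
python3 - <<'E'
from h import *
s=observe(); im=get_image('wrist');T=wristT(im,s)
g=cv2.cvtColor(im['pixels'],cv2.COLOR_RGB2GRAY)
c=cv2.cornerSubPix(g,np.float32([[270,140],[358,141],[361,220],[267,220]]).reshape(-1,1,2),(4,4),(-1,-1),(3,50,.01))
P=plane(im,c[:,0],.012,T)[:,:2]; print(c[:,0].round(1).tolist(),P.round(4).tolist(),P.mean(0))
f=(P[0]+P[1]-P[2]-P[3]);print(np.degrees(np.arctan2(f[1],f[0])))
S=np.r_[P.mean(0),.012]; a=np.radians(10.3);x=np.array([np.cos(a),np.sin(a),0])
delta(S+.0025*x+[0,0,.0105],10.3,35)
E
```

```text
[[268.6000061035156, 140.60000610351562], [354.8999938964844, 140.3000030517578], [359.5, 220.5], [264.79998779296875, 221.10000610351562]] [[0.6865, 0.0144], [0.6992, -0.0546], [0.6303, -0.0675], [0.6173, 0.0017]] [ 0.65829761 -0.02652042]
10.49732325867456
d [0.0989, 0.0177, -0.0569] [-0.0049, -0.0035, 0.0001]
```

```bash
python3 -m pendant '[[0.03,0.005,0,0,0,0,0.03],[0.06,0.01,0,-0.005,-0.004,0,0.03],[0.09,0.016,-0.01,-0.005,-0.004,0,0.03],[0.099,0.0177,-0.03,-0.005,-0.004,0,0.03],[0.099,0.0177,-0.045,-0.005,-0.004,0,0.03],[0.099,0.0177,-0.053,-0.005,-0.004,0,0.03],[0.099,0.0177,-0.053,-0.005,-0.004,0,0.03],[0.099,0.0177,-0.053,-0.005,-0.004,0,0.03]]'; python3 - <<'E'
from h import *
a=np.radians(10.3);x=np.array([np.cos(a),np.sin(a),0])
delta(np.array([.6583,-.0265,.012])+.0025*x+[0,0,.010],10.3,35)
E
```

```text
t: 8.47
position: [0.6606, -0.0271, 0.0262]
ee_rot: [-2.934, -0.261, -0.925]
contact_force: [-0.5, -0.0, 0.7]
width: 0.0496
grasp_force: 25.0
d [0.0001, 0.0011, -0.0042] [-0.0004, 0.0, 0.0022]
```

```bash
python3 -m pendant '[[0,0.001,-0.002,0,0,0.002,0.03],[0,0.001,-0.004,0,0,0.002,0.03],[0,0.001,-0.0045,0,0,0.002,0.03],[0,0.001,-0.0045,0,0,0.002,0.03]]'
```

```text
t: 8.8
position: [0.6611, -0.0247, 0.0228]
ee_rot: [-2.932, -0.267, -0.928]
contact_force: [0.5, 0.9, -1.2]
width: 0.0495
grasp_force: 25.0
```

```bash
python3 -m pendant '[[0,-0.001,-0.001,0,0,0,0.03],[0,-0.001,-0.0015,0,0,0,0.03],[0,-0.001,-0.0015,0,0,0,0.08],[0,-0.001,-0.0015,0,0,0,0.08],[0,-0.001,-0.0015,0,0,0,0.08],[0,-0.001,-0.0015,0,0,0,0.08],[-0.02,-0.004,0.03,0,0,0,0.08],[-0.04,-0.007,0.06,0,0,0,0.08],[-0.065,-0.011,0.08,0,0,0,0.0878],[-0.065,-0.011,0.08,0,0,0,0.0878],[-0.065,-0.011,0.08,0,0,0,0.0878]]'; python3 - <<'E'
from h import *
s,im,T,reg=look('spacer_20_centre',.032,'p2.png')
hs=cv2.cvtColor(im['pixels'],cv2.COLOR_RGB2HSV).astype(int)
m=(abs(hs[...,0]-28)<6)&(hs[...,1]>190)&(hs[...,2]>150); m[:100]=0
v,u=np.nonzero(m); P=plane(im,np.c_[u,v],.032,T)[:,:2]; print(len(u),cv2.minAreaRect((P*1000).astype(np.float32)))
for ps in (-37.5,52.5):
  print(ps);delta(np.array([.512,.010,.009])-.075*Rt(ps,35).apply([0,0,1]),ps,35)
E
```

```text
t: 9.72
position: [0.5959, -0.0358, 0.1036]
ee_rot: [-2.932, -0.267, -0.93]
contact_force: [-0.0, -0.6, -0.1]
width: 0.0875
grasp_force: 0.0
0.65 ((657.0416259765625, -25.63819694519043), (53.32123565673828, 49.689186096191406), 10.403080940246582) t 9.7167 [ 0.59585619 -0.0357905   0.1035602 ] find [[0.655, -0.0273, 0.0276]]
3172 ((658.8670654296875, -25.360511779785156), (47.90028762817383, 49.24855422973633), 10.40149211883545)
-37.5
d [-0.1189, 0.0717, -0.0315] [0.0003, 0.0016, -0.8362]
52.5
d [-0.111, 0.0113, -0.0315] [-0.0009, 0.0013, 0.7346]
```

Yellow sits at (0.6588, -0.0254), within about 1 mm of the stage centre. Next is green.

```bash
python3 -m pendant '[[-0.02,0,0.01,0,0,0.10,0.0878],[-0.04,0,0.01,0,0,0.20,0.0878],[-0.07,0,0.0,0,0,0.32,0.0878],[-0.09,0,-0.01,0,0,0.44,0.0878],[-0.11,0.011,-0.02,0,0,0.56,0.0878],[-0.111,0.011,-0.03,0,0,0.68,0.0878],[-0.111,0.011,-0.0315,0,0,0.735,0.0878],[-0.111,0.011,-0.0315,0,0,0.735,0.0878],[-0.111,0.011,-0.0315,0,0,0.735,0.0878],[-0.111,0.011,-0.0315,0,0,0.735,0.0878]]'; python3 - <<'E'
from h import *
s,im,T,reg=look('spacer_15_centre',.015,'g1.png')
hs=cv2.cvtColor(im['pixels'],cv2.COLOR_RGB2HSV).astype(int)
print(hs[int(np.nonzero(reg)[0].mean()),int(np.nonzero(reg)[1].mean())])
m=(abs(hs[...,0]-65)<10)&(hs[...,1]>150)&(hs[...,2]>100); m[:150]=0
v,u=np.nonzero(m); P=plane(im,np.c_[u,v],.015,T)[:,:2]; r=cv2.minAreaRect((P*1000).astype(np.float32)); print(len(u),u.min(),u.max(),v.min(),v.max(),r)
E
```

```text
t: 10.7
position: [0.485, -0.0242, 0.0704]
ee_rot: [-2.48, -1.221, -0.783]
contact_force: [0.1, -0.1, -0.1]
width: 0.0878
grasp_force: 0.0
0.73 ((509.30682373046875, 9.732681274414062), (52.9625129699707, 50.447105407714844), 52.42080307006836) t 10.7 [ 0.4849819  -0.02415652  0.07042912] find [[0.5096, 0.0094, 0.0132]]
[ 66 144 152]
3 272 343 255 264 ((502.41461181640625, 1.6640806198120117), (0.6970748901367188, 48.69645309448242), 59.92024612426758)
```

```bash
python3 - <<'E'
from h import *
delta([.5115,.0127,.009],52.4,35)
E
```

```text
d [0.0267, 0.0367, -0.062] [-0.0013, 0.0008, -0.0019]
```

```bash
python3 -m pendant '[[0.013,0.018,-0.03,0,0,0,0.0878],[0.0265,0.0365,-0.052,0,0,0,0.0878],[0.0265,0.0365,-0.062,0,0,0,0.0878],[0.0265,0.0365,-0.062,0,0,0,0.0878],[0.0265,0.0365,-0.062,0,0,0,0.0878]]'; python3 - <<'E'
from h import *
delta([.5115,.0127,.009],52.4,35)
E
```

```text
t: 11.27
position: [0.5109, 0.0126, 0.0087]
ee_rot: [-2.479, -1.223, -0.782]
contact_force: [0.2, -0.3, -0.3]
width: 0.0879
grasp_force: 0.0
d [0.0006, 0.0001, 0.0003] [-0.0016, -0.0005, -0.0027]
```

```bash
python3 -m pendant '[[0,0,0,0,0,0,0.03],[0,0,0,0,0,0,0.03],[0,0,0,0,0,0,0.03],[0,0,0,0,0,0,0.03],[0,0,0,0,0,0,0.03],[0,0,0,0,0,0,0.03],[0,0,0,0,0,0,0.03],[0,0,0.03,0,0,0,0.03],[0,0,0.06,0,0,0,0.03],[0,0,0.09,0,0,0,0.03],[0,0,0.09,0,0,0,0.03]]' 25; python3 - <<'E'
from h import *
s=observe();print(s['grasp_force'],s['width'])
a=np.radians(10.4);x=np.array([np.cos(a),np.sin(a),0]);S=np.array([.6585,-.0260,.032])
print('pre');delta(S-.10*x+[0,0,.06],10.4,35)
E
```

```text
t: 12.18
position: [0.5134, 0.0114, 0.103]
ee_rot: [-2.481, -1.227, -0.791]
contact_force: [1.6, -0.2, -0.5]
width: 0.0494
grasp_force: 25.0
24.998609125614166 0.049424272140432816
pre
d [0.0467, -0.0555, -0.011] [0.003, 0.0062, -0.7351]
```

```bash
python3 -m pendant '[[0.005,-0.008,0,0,0,-0.12,0.03],[0.012,-0.016,0,0,0,-0.24,0.03],[0.02,-0.024,0,0,0,-0.36,0.03],[0.028,-0.032,0,0,0,-0.48,0.03],[0.036,-0.040,0,0,0,-0.60,0.03],[0.042,-0.05,-0.01,0.003,0.006,-0.70,0.03],[0.0467,-0.0555,-0.01,0.003,0.006,-0.735,0.03],[0.0467,-0.0555,-0.01,0.003,0.006,-0.735,0.03],[0.0467,-0.0555,-0.01,0.003,0.006,-0.735,0.03]]'; cat >> h.py <<'E'
def held(hue,dz,S,yaw,f,place,smin=110,hit=10):
    s=observe();im=save('wrist',f);T=wristT(im,s);hs=cv2.cvtColor(im['pixels'],cv2.COLOR_RGB2HSV).astype(int)
    m=(abs(hs[...,0]-hue)<hit)&(hs[...,1]>smin)&(hs[...,2]>60); m[:150]=0; m[345:]=0
    n,l,st,ce=cv2.connectedComponentsWithStats(m.astype(np.uint8)); k=1+np.argmax(st[1:,4]);v,u=np.nonzero(l==k)
    P=plane(im,np.c_[u,v],s['position'][2]+dz,T)[:,:2]; r=cv2.minAreaRect((P*1000).astype(np.float32)); print('held',r,st[k],s['position'])
    a=np.radians(yaw);x=np.array([np.cos(a),np.sin(a),0]);al=(np.array(r[0])/1000-s['position'][:2])@x[:2]; print('along',al)
    delta(np.array(S)-al*x+[0,0,place],yaw,35)
E
python3 - <<'E'
from h import *
held(66,.006,[.6585,-.0260,.032],10.4,'p3.png',.0095)
E
```

```text
t: 12.93
position: [0.5577, -0.0431, 0.0882]
ee_rot: [-2.929, -0.267, -0.917]
contact_force: [0.6, 0.0, -0.4]
width: 0.0496
grasp_force: 25.0
held ((555.6373901367188, -43.18831253051758), (48.969215393066406, 49.53781509399414), 10.427009582519531) [ 257  242  105  101 9777] [ 0.5577292  -0.04311422  0.08816643]
along -0.0020708230839275063
d [0.1028, 0.0176, -0.0469] [-0.005, -0.004, -0.0021]
```

View pics/p3.png

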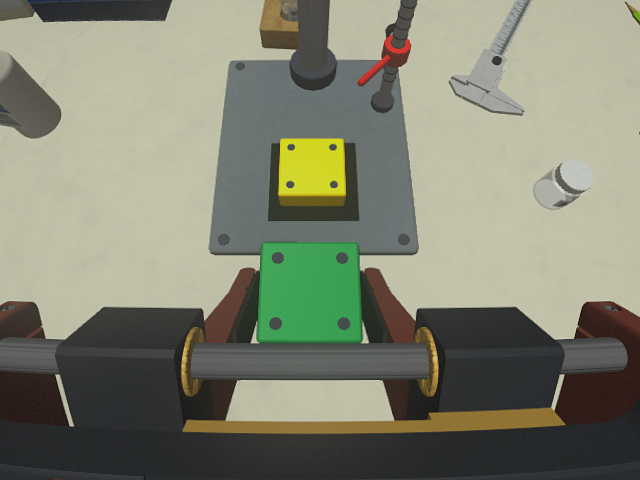

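Yellow is centred in the black square at (312,172), and green is held square at (310,292).

```bash
python3 -m pendant '[[0.03,0.005,0,0,0,0,0.03],[0.06,0.01,0,-0.005,-0.004,-0.002,0.03],[0.09,0.016,0,-0.005,-0.004,-0.002,0.03],[0.103,0.0176,-0.02,-0.005,-0.004,-0.002,0.03],[0.103,0.0176,-0.035,-0.005,-0.004,-0.002,0.03],[0.103,0.0176,-0.043,-0.005,-0.004,-0.002,0.03],[0.103,0.0176,-0.043,-0.005,-0.004,-0.002,0.03],[0.103,0.0176,-0.043,-0.005,-0.004,-0.002,0.03]]'; python3 - <<'E'
from h import *
a=np.radians(10.4);x=np.array([np.cos(a),np.sin(a),0])
delta(np.array([.6585,-.0260,.032])+.002*x+[0,0,.0087],10.4,35)
E
```

```text
t: 13.65
position: [0.6605, -0.0259, 0.0452]
ee_rot: [-2.934, -0.265, -0.924]
contact_force: [0.2, -0.0, 0.3]
width: 0.0495
grasp_force: 25.0
d [0.0, 0.0003, -0.0045] [-0.0003, -0.0006, 0.0013]
```

```bash
python3 -m pendant '[[0,0,-0.002,0,0,0,0.03],[0,0,-0.004,0,0,0,0.03],[0,0,-0.005,0,0,0,0.03],[0,0,-0.005,0,0,0,0.03],[0,0,-0.005,0,0,0,0.03]]'
```

```text
t: 14.07
position: [0.6612, -0.0259, 0.0412]
ee_rot: [-2.933, -0.264, -0.927]
contact_force: [-0.6, 0.8, -0.6]
width: 0.0495
grasp_force: 25.0
```

```bash
python3 -m pendant '[[0,0,-0.001,0,0,0,0.03],[0,0,-0.001,0,0,0,0.03],[0,0,-0.001,0,0,0,0.08],[0,0,-0.001,0,0,0,0.08],[0,0,-0.001,0,0,0,0.08],[0,0,-0.001,0,0,0,0.08],[-0.02,-0.004,0.03,0,0,0,0.08],[-0.04,-0.007,0.06,0,0,0,0.08],[-0.065,-0.011,0.08,0,0,0,0.0878],[-0.065,-0.011,0.08,0,0,0,0.0878],[-0.065,-0.011,0.08,0,0,0,0.0878]]'; python3 - <<'E'
from h import *
s=observe();im=save('wrist','p4.png');T=wristT(im,s);hs=cv2.cvtColor(im['pixels'],cv2.COLOR_RGB2HSV).astype(int)
for hue,z in ((66,.047),(28,.032)):
    m=(abs(hs[...,0]-hue)<8)&(hs[...,1]>110)&(hs[...,2]>60);m[:100]=0;m[345:]=0
    v,u=np.nonzero(m);P=plane(im,np.c_[u,v],z,T)[:,:2];print(len(u),u.min(),u.max(),v.min(),v.max(),cv2.minAreaRect((P*1000).astype(np.float32)))
delta(np.array([.4735,.173,.009])-.085*Rt(-23,35).apply([0,0,1]),-23,35)
print(s['joint_positions'])
E
```

```text
t: 14.98
position: [0.5961, -0.0372, 0.1222]
ee_rot: [-2.933, -0.264, -0.93]
contact_force: [1.0, 0.2, 0.0]
width: 0.0877
grasp_force: 0.0
3933 277 343 195 259 ((657.5924072265625, -26.200895309448242), (52.34244918823242, 49.72922134399414), 10.170411109924316)
802 98 522 257 344 ((604.2584228515625, -35.83891296386719), (67.82032775878906, 315.68475341796875), 10.280821800231934)
d [-0.1681, 0.2291, -0.0428] [0.0007, 0.0024, -0.5806]
[-0.19004465  0.42251795  2.15211812  1.63953583  0.20923966 -0.37717824]
```

```bash
python3 - <<'E'
from h import *
delta(np.array([.4735,.173,.009])-.085*Rt(67,35).apply([0,0,1]),67,35)
E
```

```text
d [-0.1422, 0.1652, -0.0428] [-0.0012, 0.0022, 0.9902]
```

```bash
python3 -m pendant '[[-0.03,0.01,0,0,0,0.10,0.0878],[-0.06,0.02,0,0,0,0.20,0.0878],[-0.09,0.04,0,0,0,0.32,0.0878],[-0.11,0.06,0,0,0,0.44,0.0878],[-0.12,0.08,0,0,0,0.56,0.0878],[-0.13,0.10,0,0,0,0.68,0.0878],[-0.14,0.12,-0.01,0,0,0.80,0.0878],[-0.142,0.14,-0.02,0,0,0.92,0.0878],[-0.142,0.165,-0.043,0,0,0.99,0.0878],[-0.142,0.165,-0.043,0,0,0.99,0.0878],[-0.142,0.165,-0.043,0,0,0.99,0.0878],[-0.142,0.165,-0.043,0,0,0.99,0.0878]]'; python3 - <<'E'
from h import *
s,im,T,reg=look('mount_centre',.016,'m1.png')
v,u=np.nonzero(reg); print(u.min(),u.max(),v.min(),v.max())
g=cv2.cvtColor(im['pixels'],cv2.COLOR_RGB2GRAY); m=(g<60);m[:150]=0;m[340:]=0;m[:,:235]=0;m[:,385:]=0
v,u=np.nonzero(m); 
for z in (0,.016):
  P=plane(im,np.c_[u,v],z,T)[:,:2];print(len(u),u.min(),u.max(),v.min(),v.max(),cv2.minAreaRect((P*1000).astype(np.float32)))
cv2.imwrite('pics/m1.png',im['pixels'][150:400,150:500,::-1])
E
```

```text
t: 16.03
position: [0.4543, 0.1282, 0.0772]
ee_rot: [-2.264, -1.497, -0.714]
contact_force: [-0.2, -0.3, 0.6]
width: 0.088
grasp_force: 0.0
0.73 ((564.236572265625, 322.6877746582031), (64.89339447021484, 77.21764373779297), 0.7610743045806885) t 16.0333 [0.45429387 0.12821365 0.07715055] find [[0.4716, 0.1716, 0.0176]]
302 377 19 95
1183 280 341 212 271 ((474.51519775390625, 175.89483642578125), (47.25553894042969, 45.500675201416016), 67.22805786132812)
1183 280 341 212 271 ((472.38519287109375, 170.92774963378906), (44.2635498046875, 42.61980056762695), 67.2280502319336)
```

View pics/m1.png

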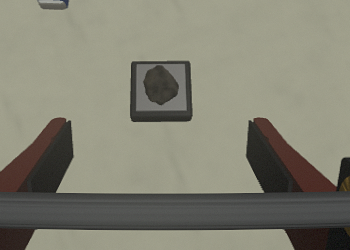

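The mount is centred at about (311,241) in the full image, between the fingers, with the sherd on top. That gives (0.4725, 0.171) and yaw 67.2°.

```bash
python3 - <<'E'
from h import *
delta([.4733,.173,.009],67.2,35)
E
```

```text
d [0.0188, 0.0454, -0.0693] [-0.0008, 0.0013, 0.0046]
```

```bash
python3 -m pendant '[[0.01,0.022,-0.03,0,0,0,0.0878],[0.019,0.045,-0.055,0,0,0.004,0.0878],[0.019,0.0452,-0.067,0,0,0.004,0.0878],[0.019,0.0452,-0.069,0,0,0.004,0.0878],[0.019,0.0452,-0.069,0,0,0.004,0.0878],[0.019,0.0452,-0.069,0,0,0.004,0.0878]]'; python3 - <<'E'
from h import *
delta([.4733,.173,.009],67.2,35)
E
```

```text
t: 16.68
position: [0.4733, 0.1727, 0.0097]
ee_rot: [-2.261, -1.502, -0.715]
contact_force: [-0.0, 1.0, 0.5]
width: 0.0876
grasp_force: 0.0
d [-0.0, 0.0003, -0.0007] [-0.001, 0.001, 0.0003]
```

```bash
python3 -m pendant '[[0,0,0,0,0,0,0.03],[0,0,0,0,0,0,0.03],[0,0,0,0,0,0,0.03],[0,0,0,0,0,0,0.03],[0,0,0,0,0,0,0.03],[0,0,0,0,0,0,0.03],[0,0,0,0,0,0,0.03],[0,0,0,0,0,0,0.03],[0,0,0.03,0,0,0,0.03],[0,0,0.06,0,0,0,0.03],[0,0,0.09,0,0,0,0.03],[0,0,0.11,0,0,0,0.03],[0,0,0.11,0,0,0,0.03]]' 20; python3 - <<'E'
from h import *
a=np.radians(10.4);x=np.array([np.cos(a),np.sin(a),0]);S=np.array([.6585,-.0260,.047])
print('pre');delta(S-.10*x+[0,0,.06],10.4,35)
E
```

```text
t: 17.77
position: [0.4749, 0.1734, 0.1222]
ee_rot: [-2.26, -1.506, -0.721]
contact_force: [-0.2, 0.1, -0.9]
width: 0.044
grasp_force: 20.0
pre
d [0.0853, -0.2174, -0.0152] [0.0022, 0.0062, -0.9924]
```

```bash
python3 -m pendant '[[0,-0.01,0,0,0,-0.10,0.03],[0.005,-0.03,0,0,0,-0.20,0.03],[0.01,-0.055,0,0,0,-0.32,0.03],[0.02,-0.08,0,0,0,-0.44,0.03],[0.03,-0.105,0,0,0,-0.56,0.03],[0.04,-0.13,0,0,0,-0.68,0.03],[0.055,-0.16,-0.01,0,0,-0.80,0.03],[0.07,-0.19,-0.015,0.002,0.006,-0.92,0.03],[0.085,-0.217,-0.015,0.002,0.006,-0.992,0.03],[0.085,-0.217,-0.015,0.002,0.006,-0.992,0.03],[0.085,-0.217,-0.015,0.002,0.006,-0.992,0.03],[0.085,-0.217,-0.015,0.002,0.006,-0.992,0.03]]'; python3 - <<'E'
from h import *
s=observe();im=save('wrist','p5.png');T=wristT(im,s);print(s['position'],s['width'])
hs=cv2.cvtColor(im['pixels'],cv2.COLOR_RGB2HSV).astype(int)
m=(abs(hs[...,0]-66)<8)&(hs[...,1]>110)&(hs[...,2]>60);m[:60]=0;m[345:]=0
v,u=np.nonzero(m);P=plane(im,np.c_[u,v],.047,T)[:,:2];print('green',len(u),u.min(),u.max(),v.min(),v.max(),cv2.minAreaRect((P*1000).astype(np.float32)))
x=np.array([np.cos(np.radians(10.4)),np.sin(np.radians(10.4)),0]); TC=s['position']
# predicted top-face corners of held block if centre is 2 mm behind TCP, top 7 mm above
y=np.array([-x[1],x[0],0]);W=np.linalg.inv(T)
for al in (-.004,-.002,0,.002):
  q=np.array([TC+(al+i)*x+j*y+[0,0,.0065] for i,j in ((.022,.022),(.022,-.022),(-.022,-.022),(-.022,.022))])@W[:3,:3].T+W[:3,3]
  print(al,cv2.projectPoints(q,np.zeros(3),np.zeros(3),np.array(im['mtx']),np.array(im['D']))[0][:,0].round(0).tolist())
E
```

```text
t: 18.77
position: [0.557, -0.0432, 0.1027]
ee_rot: [-2.931, -0.266, -0.916]
contact_force: [-0.3, 0.6, 0.1]
width: 0.0436
grasp_force: 20.0
[ 0.55695228 -0.04324238  0.10268437] 0.043621546686557995
green 4055 279 346 137 201 ((656.4822387695312, -26.461933135986328), (54.57478332519531, 49.67185592651367), 10.254128456115723)
-0.004 [[266.0, 250.0], [354.0, 250.0], [357.0, 341.0], [262.0, 341.0]]
-0.002 [[266.0, 246.0], [354.0, 246.0], [357.0, 336.0], [263.0, 336.0]]
0 [[267.0, 242.0], [354.0, 242.0], [357.0, 332.0], [263.0, 332.0]]
0.002 [[267.0, 239.0], [353.0, 239.0], [357.0, 328.0], [263.0, 328.0]]
```

View pics/p5.png

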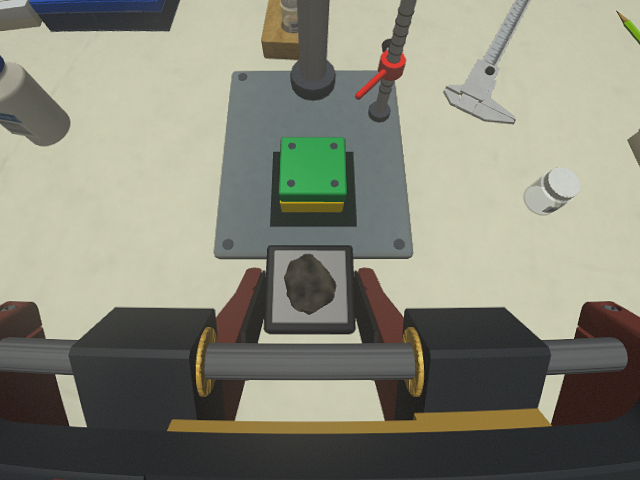

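The mount is held square with its far edge at v≈247, 1–2 mm behind the TCP. With a 35° lean the wrist camera would come level with the lens rim at this height. I'll set the mount down gently and regrip with a 45° lean.

```bash
python3 -m pendant '[[-0.025,-0.004,-0.02,0,0,0,0.03],[-0.05,-0.009,-0.05,0,0,0,0.03],[-0.05,-0.009,-0.08,0,0,0,0.03],[-0.05,-0.009,-0.088,0,0,0,0.03],[-0.05,-0.009,-0.088,0,0,0,0.03],[-0.05,-0.009,-0.088,0,0,0,0.03]]'; python3 - <<'E'
from h import *
p=observe()['position'];p[2]=.0097;delta(p,10.4,35)
p[2]=.0115;delta(p,10.4,45)
E
```

```text
t: 19.32
position: [0.5064, -0.0516, 0.0143]
ee_rot: [-2.93, -0.264, -0.912]
contact_force: [0.6, -0.1, -0.4]
width: 0.0437
grasp_force: 20.0
d [0.0, 0.0, -0.0046] [-0.0068, -0.0081, -0.0008]
d [0.0, 0.0, -0.0028] [0.0248, -0.1797, -0.0015]
```

```bash
python3 -m pendant '[[0,0,-0.003,-0.004,-0.004,0,0.03],[0,0,-0.005,-0.006,-0.006,0,0.03],[0,0,-0.005,-0.006,-0.006,0,0.03],[0,0,-0.005,-0.006,-0.006,0,0.08],[0,0,-0.005,-0.006,-0.006,0,0.08],[0,0,-0.005,-0.006,-0.006,0,0.08],[0,0,-0.005,-0.006,-0.006,0,0.08],[0,0,0,0.01,-0.09,0,0.08],[0,0,-0.0015,0.025,-0.18,-0.0015,0.08],[0.002,0,-0.0025,0.025,-0.18,-0.0015,0.08],[0.002,0,-0.0025,0.025,-0.18,-0.0015,0.08],[0.002,0,-0.0025,0.025,-0.18,-0.0015,0.08]]'; python3 - <<'E'
from h import *
s=observe();print(s['joint_positions'],s['width']);delta([s['position'][0],s['position'][1],.0115],10.4,45)
E
```

```text
t: 20.32
position: [0.5103, -0.0529, 0.0128]
ee_rot: [-2.83, -0.257, -1.175]
contact_force: [-0.0, 0.2, 0.4]
width: 0.08
grasp_force: 0.0
[-0.34045233  0.77411489  2.38383135  2.63107559  0.80106406 -1.58539988] 0.07998751522050908
d [0.0, 0.0, -0.0013] [0.0021, 0.0018, 0.0012]
```

```bash
python3 -m pendant '[[-0.002,0,-0.0015,0.002,0.002,0.001,0.08],[-0.002,0,-0.0015,0.002,0.002,0.001,0.08],[-0.002,0,-0.0015,0.002,0.002,0.001,0.03],[-0.002,0,-0.0015,0.002,0.002,0.001,0.03],[-0.002,0,-0.0015,0.002,0.002,0.001,0.03],[-0.002,0,-0.0015,0.002,0.002,0.001,0.03],[-0.002,0,-0.0015,0.002,0.002,0.001,0.03],[-0.002,0,-0.0015,0.002,0.002,0.001,0.03],[-0.002,0,-0.0015,0.002,0.002,0.001,0.03]]' 25; python3 - <<'E'
from h import *
s=observe();print(s['grasp_force'],s['width']);delta([.552,-.0455,.105],10.4,45)
E
```

```text
t: 21.07
position: [0.5082, -0.0527, 0.0119]
ee_rot: [-2.827, -0.257, -1.176]
contact_force: [-0.4, 0.8, 0.9]
width: 0.0433
grasp_force: 25.0
25.000412464141846 0.04329997504100802
d [0.0438, 0.0072, 0.0931] [-0.0001, 0.0032, 0.0001]
```

```bash
python3 -m pendant '[[0,0,0.02,0,0,0,0.03],[0.01,0.002,0.05,0,0,0,0.03],[0.03,0.005,0.08,0,0.003,0,0.03],[0.044,0.007,0.093,0,0.003,0,0.03],[0.044,0.007,0.093,0,0.003,0,0.03],[0.044,0.007,0.093,0,0.003,0,0.03],[0.044,0.007,0.093,0,0.003,0,0.03],[0.044,0.007,0.093,0,0.003,0,0.03]]'; python3 - <<'E'
from h import *
s=observe();im=save('wrist','p6.png');T=wristT(im,s);print(s['position'],s['joint_positions'])
px=im['pixels']; g=cv2.cvtColor(px,cv2.COLOR_RGB2GRAY)
print(g[200:345:2,275].tolist()); print(g[200:345:2,345].tolist())
x=np.array([np.cos(np.radians(10.4)),np.sin(np.radians(10.4)),0]); TC=s['position']
y=np.array([-x[1],x[0],0]);W=np.linalg.inv(T)
for al in (-.006,-.004,-.002,0):
  q=np.array([TC+(al+i)*x+j*y+[0,0,.0045] for i,j in ((.022,.022),(.022,-.022),(-.022,-.022),(-.022,.022))])@W[:3,:3].T+W[:3,3]
  print(al,cv2.projectPoints(q,np.zeros(3),np.zeros(3),np.array(im['mtx']),np.array(im['D']))[0][:,0].round(0).tolist())
for al in (.003,):delta(np.array([.6585,-.026,.047])+al*x+[0,0,.012],10.4,45)
E
cp pics/p6.png pics/p6v.png
```

```text
t: 21.73
position: [0.5501, -0.0454, 0.1028]
ee_rot: [-2.83, -0.256, -1.166]
contact_force: [0.4, -0.8, -0.9]
width: 0.0431
grasp_force: 25.0
[ 0.55011665 -0.0454416   0.10281968] [-0.28275592  0.49669789  2.32747445  2.44279449  0.5140629  -1.27920194]
[51, 51, 51, 48, 51, 52, 49, 51, 51, 50, 48, 50, 50, 47, 49, 49, 52, 48, 50, 52, 52, 53, 112, 115, 53, 59, 89, 110, 112, 120, 122, 122, 123, 126, 127, 131, 136, 139, 143, 146, 149, 152, 153, 152, 151, 148, 150, 150, 149, 149, 148, 151, 152, 150, 150, 151, 152, 153, 154, 101, 62, 68, 69, 57, 43, 38, 36, 111, 201, 197, 197, 202, 75]
[51, 50, 50, 48, 49, 51, 47, 48, 49, 50, 50, 47, 48, 48, 48, 48, 48, 48, 47, 46, 47, 68, 116, 118, 57, 48, 51, 50, 51, 47, 45, 46, 47, 48, 56, 61, 68, 82, 89, 94, 103, 101, 104, 109, 112, 116, 122, 128, 130, 133, 136, 138, 138, 138, 136, 138, 139, 140, 140, 100, 57, 61, 60, 51, 46, 41, 36, 111, 201, 197, 198, 202, 75]
-0.006 [[267.0, 256.0], [353.0, 256.0], [358.0, 343.0], [262.0, 343.0]]
-0.004 [[267.0, 252.0], [353.0, 252.0], [358.0, 338.0], [262.0, 338.0]]
-0.002 [[268.0, 249.0], [352.0, 249.0], [358.0, 334.0], [262.0, 334.0]]
0 [[268.0, 246.0], [352.0, 245.0], [358.0, 330.0], [263.0, 330.0]]
d [0.1112, 0.0201, -0.0438] [-0.0011, -0.004, 0.0005]
```

View pics/p6v.png

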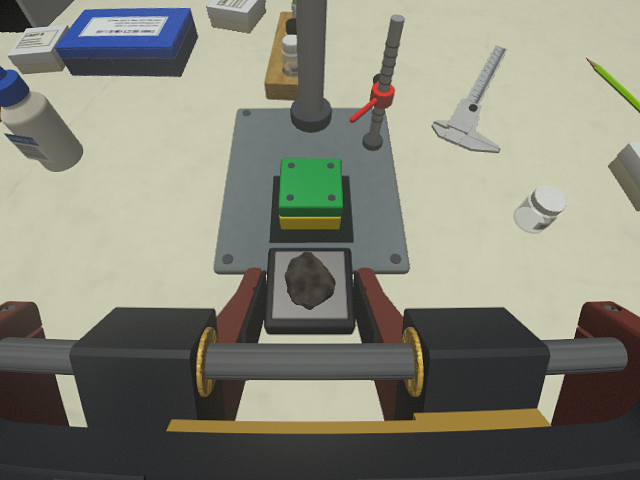

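```bash
python3 -m pendant '[[0.03,0.005,0,0,0,0,0.03],[0.06,0.011,0,0,-0.003,0,0.03],[0.09,0.016,-0.01,0,-0.007,0,0.03],[0.110,0.020,-0.025,0,-0.007,0,0.03],[0.110,0.020,-0.035,0,-0.007,0,0.03],[0.110,0.020,-0.040,0,-0.007,0,0.03],[0.110,0.020,-0.040,0,-0.007,0,0.03],[0.110,0.020,-0.040,0,-0.007,0,0.03],[0.110,0.020,-0.040,0,-0.007,0,0.03]]'; python3 - <<'E'
from h import *
a=np.radians(10.4);x=np.array([np.cos(a),np.sin(a),0])
delta(np.array([.6585,-.0260,.047])+.002*x+[0,0,.0117],10.4,45)
E
```

```text
t: 22.53
position: [0.6612, -0.026, 0.0645]
ee_rot: [-2.825, -0.257, -1.18]
contact_force: [0.5, 0.1, -0.7]
width: 0.0436
grasp_force: 25.0
d [-0.0007, 0.0003, -0.0058] [-0.0004, 0.0058, 0.0007]
```

```bash
python3 -m pendant '[[0,0,-0.002,0,0.003,0,0.03],[0,0,-0.004,0,0.003,0,0.03],[0,0,-0.005,0,0.003,0,0.03],[0,0,-0.005,0,0.003,0,0.03],[0,0,-0.005,0,0.003,0,0.03]]'; python3 - <<'E'
from h import *
a=np.radians(10.4);x=np.array([np.cos(a),np.sin(a),0]);s=observe();print(s['contact_force'])
delta(np.array([.6585,-.0260,.047])+.002*x+[0,0,.0117],10.4,45)
E
```

```text
t: 22.95
position: [0.6622, -0.0257, 0.06]
ee_rot: [-2.826, -0.257, -1.178]
contact_force: [-0.0, 0.6, -1.0]
width: 0.0435
grasp_force: 25.0
[-0.03335644  0.55448467 -0.99194281]
d [-0.0017, 0.0001, -0.0013] [-0.0001, 0.0043, 0.0002]
```

```bash
python3 -m pendant '[[-0.001,0,-0.001,0,0.001,0,0.03],[-0.001,0,-0.0018,0,0.001,0,0.03],[-0.001,0,-0.0018,0,0.001,0,0.03],[-0.001,0,-0.0018,0,0.001,0,0.03]]'
```

```text
t: 23.28
position: [0.6613, -0.0257, 0.0589]
ee_rot: [-2.826, -0.257, -1.178]
contact_force: [-4.2, -0.2, 6.5]
width: 0.0431
grasp_force: 25.0
```

Contact was made at the expected height. Release and back out along the lean.

```bash
python3 -m pendant '[[0,0,0,0,0,0,0.06],[0,0,0,0,0,0,0.08],[0,0,0,0,0,0,0.08],[0,0,0,0,0,0,0.08],[0,0,0,0,0,0,0.08],[-0.015,-0.003,0.015,0,0,0,0.08],[-0.035,-0.006,0.035,0,0,0,0.08],[-0.06,-0.011,0.06,0,0,0,0.08],[-0.085,-0.016,0.07,0,0,0,0.08],[-0.085,-0.016,0.07,0,0,0,0.08],[-0.085,-0.016,0.07,0,0,0,0.08]]'; python3 - <<'E'
from h import *
s=observe();im=save('wrist','f1.png');T=wristT(im,s);print(s['position'],s['contact_force'])
hs=cv2.cvtColor(im['pixels'],cv2.COLOR_RGB2HSV).astype(int)
m=(abs(hs[...,0]-66)<8)&(hs[...,1]>110)&(hs[...,2]>60);m[:60]=0;m[345:]=0
v,u=np.nonzero(m);print('green',u.min(),u.max(),v.min(),v.max())
x=np.array([np.cos(np.radians(10.4)),np.sin(np.radians(10.4)),0]);y=np.array([-x[1],x[0],0]);W=np.linalg.inv(T)
for z,hh in ((.063,.022),(.047,.025)):
  q=np.array([np.array([.6585,-.026,z])+i*x*hh+j*y*hh for i,j in ((1,1),(1,-1),(-1,-1),(-1,1))])@W[:3,:3].T+W[:3,3]
  print(z,cv2.projectPoints(q,np.zeros(3),np.zeros(3),np.array(im['mtx']),np.array(im['D']))[0][:,0].round(0).tolist())
a=im['pixels'][90:330,200:440,::-1];cv2.imwrite('pics/f1v.png',cv2.resize(a,None,fx=2.4,fy=2.4))
E
```

```text
t: 24.2
position: [0.5757, -0.0421, 0.1288]
ee_rot: [-2.827, -0.256, -1.178]
contact_force: [-0.3, 0.1, -0.2]
width: 0.0802
grasp_force: 0.0
[ 0.57569768 -0.04209308  0.12879596] [-0.26891161  0.09392705 -0.20128962]
green 278 339 203 260
0.063 [[282.0, 195.0], [336.0, 195.0], [338.0, 242.0], [279.0, 242.0]]
0.047 [[279.0, 203.0], [338.0, 203.0], [340.0, 255.0], [277.0, 255.0]]
```

View pics/f1v.png

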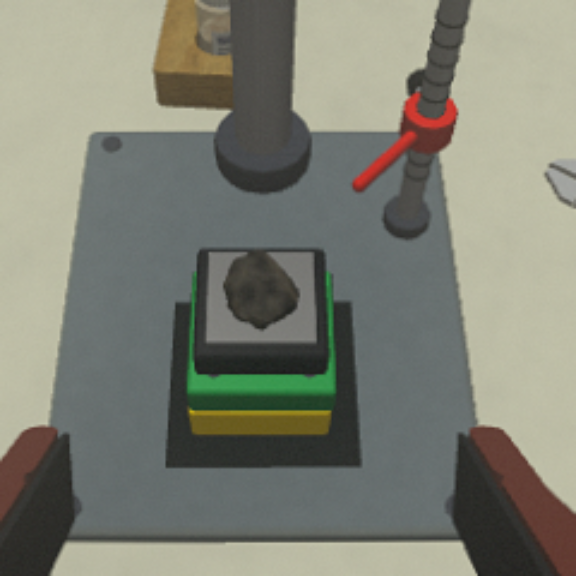

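The mount sits square on the stack, its far edge within about 1 mm of the prediction. The pointer tip is at (349,167), and I'll re-check its height from this new view before handing in.

```bash
python3 - <<'E'
from h import *
from scipy.optimize import least_squares
s=observe();im=get_image('wrist');T=wristT(im,s)
a=np.radians(10.4);R=np.array([[np.cos(a),-np.sin(a)],[np.sin(a),np.cos(a)]]);t=np.array([.6583,-.0265])+R@[.045,-.033]
o=plane(im,[(348.9,167.3)],.012,T)[0];d=(plane(im,[(348.9,167.3)],.112,T)[0]-o)/.1
r=least_squares(lambda z:(o+d*z)[:2]-t,[.05]);print(r.x,r.fun)
E
```

```text
[0.05928592] [-8.23067897e-07  6.39996702e-05]
```

```bash
python3 -c "
from rig import *
print(job_done())"
```

```text
the job is handed in; nothing more can be done
None
```

The job is handed in: the yellow 20 mm and green 15 mm plates are stacked on the stage with the mount on top, about 1 mm off centre, and the sherd top at about 60 mm above the stage against a pointer tip measured at 59.3–59.7 mm.

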